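# Load a slide chamber under the stage clip of a cell imager

## Robot

A 6-joint arm with a two-finger parallel gripper is mounted at the origin on the work surface. World frame = base frame: x ahead of the robot, y to its left, z up, the work surface at z = 0. Lengths are in m, angles in rad, forces in N, time in s.
With the tool pointing down it reaches from about 0.225 to 0.875 m from the base axis. Payload 3.4 kg.
Tool frame: the origin (TCP) lies on the centre line of the jaws, within the pads' length; the fingertips stand 17 mm ahead of it and the grasp point (between the pads) lies 2 mm behind it (nose_length is the distance from the TCP to the fingertips, in m); z points along the fingers, y is the line along which they close (so a half turn about z gives the same grasp; the last joint's range is limited). The gripper opens to 85 mm and grips with 20 to 120 N. Pads are 22 mm wide; open, the fingers measure 114 mm over their backs; the gripper's body (76 mm by 85 mm) begins 54 mm behind the grasp point. The pads swing forward as they close: fully open they stand 13 mm farther back than shut.
Start: joints at [1.113, 0.276, 1.505, -0, 1.361, -0.121], TCP at [0.19, 0.543, 0.248] pointing down, gripper open.
Joint ranges: [-2.89, 2.89], [-0.75, 2.08], [0.22, 2.7], [-1.18, 4.32], [0.11, 2.71], [-2.7, 2.7]. Speed limits (rad/s): [2.57, 2.57, 3.14, 3.14, 3.14, 3.14].

## Interface

Orientations are given as a unit quaternion [w, x, y, z].
In Python, from rig import get_state, get_image, sign_off, find_in, place_of, nose_length gives the robot as it stands.
- The arm moves only by the tool apply_moves, never from a script. Its argument "deltas" is one flat list of numbers, 5 for each row, row after row: the finger opening in mm, from 0 to 85.4, then the shift along the tool's x, y, z in mm, then the turn about the tool's z in degrees. A call has 1 to 12 rows; each row is the pose to reach, as a shift and turn from the pose commanded when the call began, along the tool's axes at that moment; what a row does not reach only later rows make up. A row lasts 1/12 s, in which the tool goes at most 41.7 mm and 7.16 degrees, less where a joint would pass 70% of its speed; a pose out of reach is approached as far as the arm can. A call with a gripper value outside its range is refused whole. The fingers move at their own pace and stop on an object; "squeeze" is the grip in N (left out, the last holds). Time passes only in rows, so rows that repeat a pose let the fingers close. It gives the time, the measured TCP pose, the force, the opening and the grip force at its end, in the units of the state.
- get_state(): the state, without advancing time (a new reading comes with each control period).
- get_image(name): name is "scene" or "top"; returns a dict with "frame" (420x560x3 uint8, red, green, blue), "K" (3x3 intrinsics, pixels), "position" and "orientation" of the camera in the world. Camera axes: x right, y down, z forward; pixel columns grow to the right and rows downward; lengths in m; the calibration is good to about 2 mm. A picture is of the moment at which its call begins. There is no depth.
- sign_off(): hands the job in; it is judged then, once.
Trained networks look in a picture, given as the dict that the camera call returned (one of the last four; its "shot" number tells which), for a name from the list of things; names that differ only in an ending like _2 or _b are one class to them, and where a whole thing is asked for, a point or a joint stands for the part that bears it (a point fixed in the world has none). Each returns a list of dicts, best first, with "score" (0 to 1); they miss things now and then, are a little off and sometimes report something else, mostly with a low value. They report only what shows in the picture. A call takes as long as a camera call. They do not tell look-alikes from the thing itself.
- find_in(query, picture): "point" ([column, row] in pixels, amid what is visible of it).
- place_of(query, picture): "point" ([column, row] in pixels: a listed point, or the origin of a listed thing).
The state is a dict: "clock": time; "qpos": joint angles; "qd": joint speeds; "effort": joint torques, N m; "position": TCP position; "ee_rot": TCP orientation; "contact_force": force on the tool from outside, world axes, zero at the start; "moment": the same for the moment, N m; "width": finger opening in m; "gripper_force": force on a finger pad.
Only numpy, scipy, OpenCV 4.12 (cv2) and the standard library are available. Lean on these libraries where they do the work, as an engineer would, in place of code of your own. Each camera call takes 0.05 s, during which the arm holds its last target. There are 200 camera calls.

## Task

Load the slide chamber on the imager's stage: with one fingertip press the stage clip's thumb plate down so that its nose lifts, and while it is held down push the chamber with the other fingertip under the nose until it is home and square against the straight edge, over the viewing window. Only then let the clip up so that its nose rests on the chamber, and take the hand away. Push the chamber, do not pinch or lift it, and leave everything else where it stands.

Things in the scene. Friction and masses are not known exactly. Their poses are not given: they have to be found in the camera images.
- imager: compact cell imager, fixed: white body 250 (x) x 240 (y) x 86 mm, black stage 170 x 124 mm on it with its flat top 92 mm above the origin. Origin: on the bench under the centre of the round viewing window (27 mm) in the stage. +x runs from its front to its back, the way the chamber is pushed; +y along the straight edge. A light arm, tipped back, stands from x = 110 mm on, up to 180 mm above the bench.
- stop_mid (a point): middle of the straight edge's front face, at stage height, 13 mm behind (+x) the window's centre. The edge is two steel bars, 5 mm high and 4 mm thick, reaching from 17 to 41 mm either side of this point; the clip stands in the gap between them.
- slide: the slide chamber: loose flat aluminium block, 26 (its x) x 76 (its y) x 10 mm high, about 50 g, two rows of four small wells, white label patch at its +y end. It lies on the stage before the clip, its front side 11 to 19 mm short of the straight edge and up to 7 degrees askew. Origin: centre of its underside. Home: its +x long side against the straight edge.
- slide_front (a point): middle of the chamber's +x long side (the side that goes under the nose), 5 mm above its underside.
- slide_back (a point): middle of the chamber's -x long side (the side to push on), 5 mm above its underside.
- clip (a joint): angle of the sprung rocker clip (rad) about a pin along the imager's y, 10 mm behind the straight edge's face and 9 mm above the stage. 0: at rest, nothing under it, nose 7 mm above the stage, in the chamber's way. 0.19: nose resting on the chamber. Above 0.25: nose clear of the chamber. 0.42: thumb plate pressed right down, nose 13.5 mm above the stage. It springs back when let go.
- clip_tab (a point): point on top of the clip's thumb plate, on its middle line, 33 mm behind the pin. Flat steel plate, 26 mm wide (y), from 4 to 52 mm behind the pin; at rest it rises to the back by 24 degrees; right down it is level, its top 4.5 mm above the stage, and a fingertip may slide along it. Holding it down takes about 6 N at 20 mm, 3 N at 40 mm behind the pin.
- clip_nose (a point): underside of the clip's rounded nose, in the middle; 22 mm wide, it reaches from 4 to 8 mm in front of the straight edge's face. The pin's two ears stand 13 to 16 mm either side of the middle, from 5 to 15 mm behind that face, 14 mm above the stage.
- oil: small amber dropper bottle, 22 mm across, 42 mm tall, on the imager's deck; to be left alone. Origin: centre of its foot.
- dish: clear round culture dish, 41 mm across, 12 mm tall, on the imager's deck; to be left alone. Origin: centre of its underside.
- microplate: white 96-well plate, 86 x 128 x 14 mm, on the bench; to be left alone.
- tipbox: blue pipette-tip box, 122 x 84 x 67 mm, on the bench; to be left alone.
- reservoir: open white reagent trough, 75 x 120 x 30 mm, on the bench; to be left alone.
- reagent: glass bottle with a blue cap, 72 mm across, 150 mm tall, on the bench; to be left alone.
There are look-alikes about, which are no part of the job. Several things have the shape of the slide; the one meant has the colours described above.

How it is judged:
By the outcome, as a careful person would: the job done as asked, in the order asked, and still so for the second after the job is handed in, with the robot touching nothing.
It also fails if it takes over 32 s, if anything falls off the work surface, if the arm or the gripper's body presses on something with over 40 N, if the wrist force passes 120 N, or if a joint passes its speed limit or range.

## Working session

There is one attempt and no reset: what is moved stays moved. The work goes in short steps, Python scripts to look and compute and a tool call to move; the robot and the scene stay as the last step left them, time stands still between calls to the robot, and variables do not carry over. Pictures are saved under pics/ and viewed, at most 10 in all, crops included, and the job is handed in when it is done.

Besides the shell and the picture viewer there is one more tool, called after "Emit:" as name(argument=value, ...), one argument or row to a line, values as JSON. apply_moves: Moves the arm, as the interface text tells. Its arguments: {"type":"object","properties":{"deltas":{"type":"array"},"squeeze":{"type":"number"}},"required":["deltas"]}

```bash
mkdir -p pics; cat > h.py <<'E'
import numpy as np,cv2
from scipy.spatial.transform import Rotation as R
from rig import *
def rot(q): return R.from_quat([q[1],q[2],q[3],q[0]]).as_matrix()
def ray(p,uv):
    d=rot(p["orientation"])@np.linalg.solve(p["K"],[uv[0],uv[1],1.]); return np.array(p["position"]),d
def at_z(p,uv,z):
    o,d=ray(p,uv); return o+d*(z-o[2])/d[2]
def proj(p,X):
    c=rot(p["orientation"]).T@(np.array(X)-p["position"]); c=p["K"]@c; return c[:2]/c[2]
def save(p,n,box=None,s=1):
    f=p["frame"][:,:,::-1]
    if box: f=f[box[1]:box[3],box[0]:box[2]]
    cv2.imwrite("pics/"+n,cv2.resize(f,None,fx=s,fy=s,interpolation=cv2.INTER_CUBIC))
E
python3 - <<'E'
from h import *
np.set_printoptions(precision=4,suppress=True)
s=get_state();print(s["clock"],s["position"],s["ee_rot"],nose_length)
P={n:get_image(n) for n in("scene","top")}
cv2.imwrite("pics/a.png",np.hstack([P["scene"]["frame"],P["top"]["frame"]])[:,:,::-1][:, :])
for n,p in P.items():
    save(p,n+"0.png",s=1.4); print(n,p["position"],rot(p["orientation"]).ravel(),p["K"][0,0])
    for q in["imager","stop_mid","slide","slide_front","slide_back","clip_tab","clip_nose","oil","dish"]:
        print(q,[(np.round(d["point"],1).tolist(),round(d["score"],2)) for d in place_of(q,p)[:4]])
E
```

```text
0.0 [0.1898 0.5422 0.2474] [-0.0003  0.1676  0.9859 -0.0009] 0.017
scene [1.2251 0.2653 1.017 ] [-0.3503  0.7208 -0.5981  0.9365  0.2568 -0.2389 -0.0186 -0.6438 -0.765 ] 475.68509742079067
imager [([299.4, 260.8], 0.8), ([307.5, 229.1], 0.46)]
stop_mid [([297.8, 238.1], 0.97)]
slide [([302.9, 229.0], 0.85), ([371.4, 317.9], 0.79), ([395.9, 277.8], 0.66)]
slide_front [([368.1, 315.5], 0.8), ([306.5, 186.9], 0.7), ([301.8, 232.9], 0.55), ([399.4, 274.1], 0.53)]
slide_back [([380.6, 312.2], 0.83), ([392.4, 271.1], 0.7), ([296.5, 193.3], 0.63)]
clip_tab [([302.1, 227.3], 0.61), ([286.3, 244.7], 0.51)]
clip_nose [([296.9, 237.8], 0.7), ([336.6, 243.1], 0.69)]
oil [([280.0, 204.6], 0.6)]
dish [([340.8, 242.6], 0.56)]
top [ 0.3375 -0.0317  1.0856] [ 0.0145 -0.9803  0.1967 -0.9996 -0.0097  0.0253 -0.0229 -0.197  -0.9801] 405.7732954488195
imager [([251.2, 203.1], 0.91)]
stop_mid [([252.1, 198.5], 0.72)]
slide [([166.3, 214.3], 0.85), ([278.0, 281.0], 0.61), ([281.7, 230.9], 0.49)]
slide_front [([249.0, 201.0], 0.9), ([157.3, 215.2], 0.86), ([278.3, 288.8], 0.74), ([179.7, 167.7], 0.65)]
slide_back [([169.2, 218.2], 0.61), ([173.2, 178.6], 0.56), ([246.7, 208.5], 0.54), ([280.4, 282.4], 0.49)]
clip_tab [([254.1, 175.7], 0.64)]
clip_nose [([251.4, 194.0], 0.76)]
oil [([280.5, 228.9], 0.63)]
dish [([209.1, 206.7], 0.7), ([255.3, 181.2], 0.52)]
```

View pics/scene0.png

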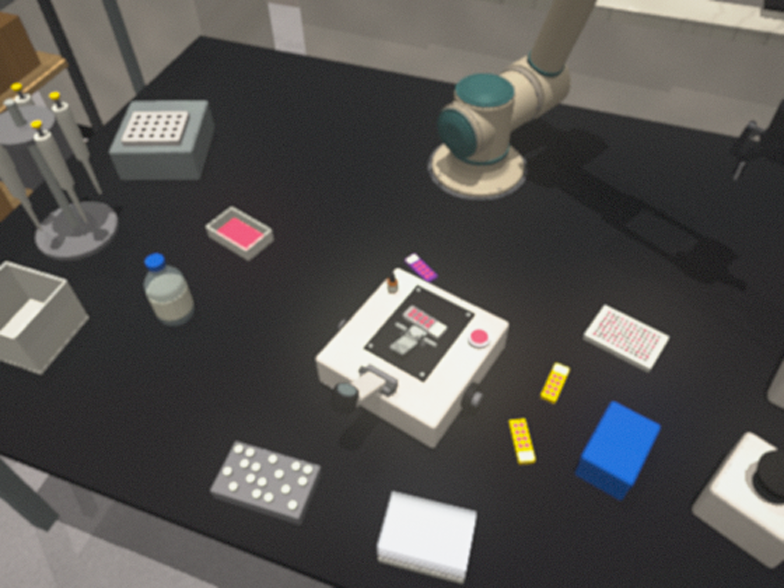

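View pics/top0.png

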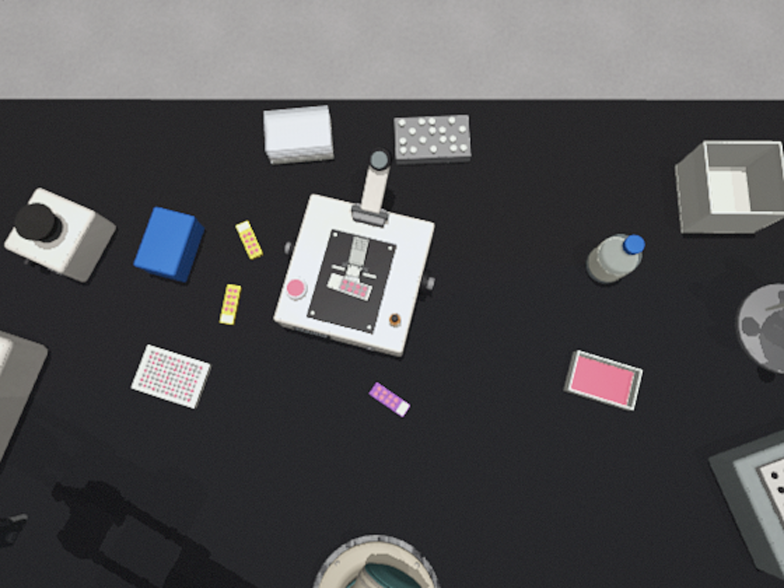

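The chamber candidates in the top image are:
- grey/aluminium block with a white label, on the stage, at about (249,205)
- yellow look-alikes at (178,171) and (165,217)
- purple look-alike at (278,285)

The aluminium one on the stage in front of the clip fits the description. I'll confirm it in a crop.

```bash
python3 - <<'E'
from h import *
np.set_printoptions(precision=4,suppress=True)
p=get_image("top"); save(p,"top1.png",(205,145,295,235),6.6)
q=get_image("scene"); save(q,"sc1.png",(250,190,350,280),6.6)
s=get_state(); print(rot(s["ee_rot"]), s["qpos"])
E
```

```text
[[-0.9438  0.3305  0.    ]
 [ 0.3305  0.9438  0.    ]
 [-0.      0.0001 -1.    ]] [ 1.113   0.2759  1.5049 -0.      1.3607 -0.121 ]
```

View pics/top1.png

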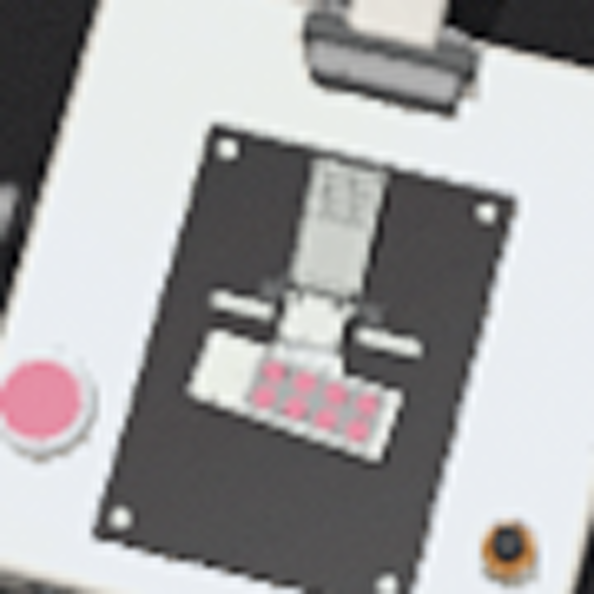

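View pics/sc1.png

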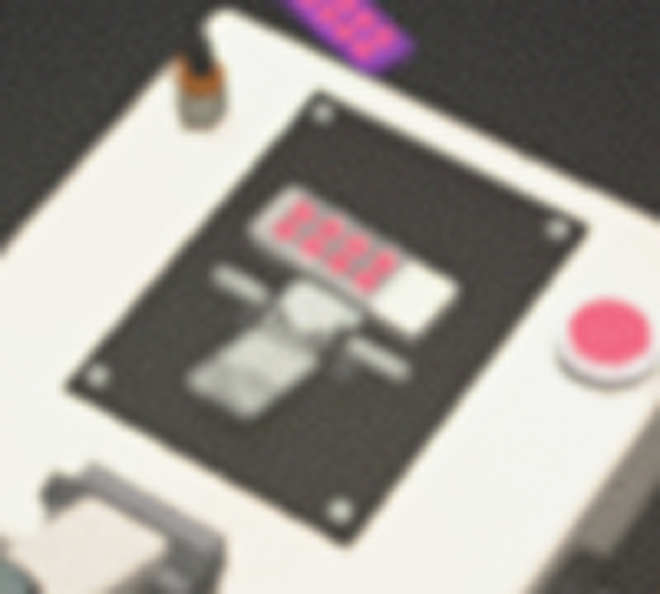

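The crops confirm it: an aluminium chamber with a white label at its +y end and pink wells, in front of the clip (top crop about (295,395)). The bars run from (211,302) to (421,348). I'll turn these into positions.

```bash
python3 - <<'E'
from h import *
np.set_printoptions(precision=4,suppress=True)
t=get_image("top"); s=get_image("scene")
T=lambda x,y:((x+.5)/6.6-.5+205,(y+.5)/6.6-.5+145)
S=lambda x,y:((x+.5)/6.6-.5+250,(y+.5)/6.6-.5+190)
def both(n,a,b,z):
    A=at_z(t,T(*a),z) if a else None; B=at_z(s,S(*b),z) if b else None
    print(n,A,B)
    return np.mean([v for v in(A,B) if v is not None],0)
BL=both("BL",(213,127),(348,545),.092);BR=both("BR",(515,200),(66,385),.092)
FL=both("FL",(95,532),(588,230),.092);FR=both("FR",None,(318,92),.092)
bl=both("barL",(212,299),(407,374),.097);br=both("barR",(421,348),(216,268),.097)
yaw=lambda d:np.degrees(np.arctan2(d[1],d[0]))
print("yaw",yaw(BL-FL),yaw(BR-FR),yaw(BL-BR)-90,yaw(FL-FR)-90,yaw(bl-br)-90,np.linalg.norm(bl-br),np.linalg.norm(BL-BR),np.linalg.norm(BL-FL))
for n,p in(("t",t),("s",s)):
  for q,z in(("stop_mid",.092),("slide_front",.097),("slide_back",.097),("slide",.092),("clip_tab",.114),("clip_nose",.099)):
    print(n,q,[(at_z(p,d["point"],z)[:2],round(d["score"],2)) for d in place_of(q,p)[:3]])
# chamber top edges z=.102
cl=both("front L",(213,330),None,.102);cr=both("front R",(403,392),None,.102)
bl2=both("back L",None,(460,288),.102);br2=both("back R",None,(290,185),.102)
print("slide yaw",yaw(cl-cr)-90,yaw(bl2-br2)-90,(cl+cr)/2,(bl2+br2)/2)
E
```

```text
BL [0.6591 0.0888 0.092 ] [0.6621 0.0901 0.092 ]
BR [ 0.6306 -0.0288  0.092 ] [ 0.6324 -0.0274  0.092 ]
FL [0.4994 0.1283 0.092 ] [0.5007 0.1298 0.092 ]
FR None [0.4703 0.0125 0.092 ]
barL [0.589  0.0864 0.097 ] [0.5897 0.0877 0.097 ]
barR [0.5706 0.0063 0.097 ] [0.5679 0.0065 0.097 ]
yaw -13.85107048088604 -14.109808832792837 -13.924945651486937 -14.3351771239046 -14.022431369273477 0.083102576416505 0.12105229625703315 0.16537521842058844
t stop_mid [(array([0.5734, 0.0508]), 0.82)]
t slide_front [(array([ 0.3473, -0.0155]), 0.86), (array([0.6398, 0.2312]), 0.82), (array([0.5594, 0.0443]), 0.76)]
t slide_back [(array([0.5373, 0.06  ]), 0.68), (array([0.5136, 0.2525]), 0.61), (array([ 0.3649, -0.0266]), 0.52)]
t slide [(array([0.5405, 0.0495]), 0.79), (array([0.5244, 0.2602]), 0.78), (array([ 0.3484, -0.0185]), 0.64)]
t clip_tab [(array([0.6243, 0.0389]), 0.85), (array([0.5531, 0.1483]), 0.58), (array([0.5506, 0.0399]), 0.52)]
t clip_nose [(array([0.5731, 0.0485]), 0.83), (array([ 0.4933, -0.0242]), 0.68), (array([ 0.601 , -0.3891]), 0.18)]
s stop_mid [(array([0.5829, 0.0461]), 0.75)]
s slide_front [(array([0.5598, 0.0539]), 0.88), (array([0.7216, 0.252 ]), 0.8), (array([0.5911, 0.2999]), 0.79)]
s slide_back [(array([0.7078, 0.2798]), 0.9), (array([0.5416, 0.0564]), 0.88), (array([ 0.4385, -0.0002]), 0.68)]
s slide [(array([0.7137, 0.2737]), 0.82), (array([0.5391, 0.0575]), 0.8), (array([0.4419, 0.006 ]), 0.79)]
s clip_tab [(array([0.6184, 0.0282]), 0.71)]
s clip_nose [(array([0.5722, 0.0512]), 0.45)]
front L [0.5757 0.085  0.102 ] None
front R [0.5523 0.0126 0.102 ] None
back L None [0.5501 0.0949 0.102 ]
back R None [0.5254 0.0204 0.102 ]
slide yaw -17.863319209461864 -18.369809988419604 [0.564  0.0488 0.102 ] [0.5378 0.0576 0.102 ]
```

Imager yaw is about -14°, the edge's face middle is at (0.577, 0.047), the gap is about 13 mm, and the chamber is about 4° askew. Now I'll go above it with tool y along the imager's x.

Emit:
apply_moves(
  deltas=[74,-522,-340,0,84.7,74,-522,-340,0,84.7,74,-522,-340,0,84.7,74,-522,-340,0,84.7,74,-522,-340,0,84.7,74,-522,-340,0,84.7,74,-522,-340,0,84.7,74,-522,-340,0,84.7,74,-522,-340,0,84.7,74,-522,-340,0,84.7,74,-522,-340,0,84.7,74,-522,-340,0,84.7],
  squeeze=40,
)

```text
clock: 2.8
position: [0.4962, 0.1449, 0.2486]
ee_rot: [0.0, 0.79, 0.613, 0.0]
contact_force: [0.3, -0.2, 0.7]
width: 0.0736
gripper_force: 0.0
```

Emit:
apply_moves(
  deltas=[74,-74,95,0,0,74,-74,95,0,0,74,-74,95,0,0,74,-74,95,0,0,74,-74,95,0,0,74,-74,95,0,0],
)

```text
clock: 3.3
position: [0.569, 0.0521, 0.248]
ee_rot: [-0.001, 0.788, 0.615, -0.0]
contact_force: [1.0, -0.3, 0.0]
width: 0.0736
gripper_force: 0.0
```

```bash
cat >> h.py <<'E'
F=np.array([.5774,.0472]);Y=np.radians(-14.05);EX=np.array([np.cos(Y),np.sin(Y)]);EY=np.array([-EX[1],EX[0]])
def where():
    s=get_state();m=rot(s["ee_rot"]);d=s["position"][:2]-F
    print("t",s["clock"],"ex,ey,z mm",np.round([d@EX*1e3,d@EY*1e3,s["position"][2]*1e3],1),"yaw",np.degrees(np.arctan2(m[1,1],m[0,1])).round(2),"F",np.round(s["contact_force"],1),"w",s["width"],s["gripper_force"])
E
python3 -c "
from h import *
where()"
```

```text
t 3.3 ex,ey,z mm [ -9.3   2.8 248. ] yaw -14.04 F [ 1.  -0.3  0. ] w 0.07359293962111904 0.0
```

Emit:
apply_moves(
  deltas=[74,-2,2,30,0,74,-2,2,60,0,74,-2,2,95,0,74,-2,2,95,0,74,-2,2,95,0],
)

```text
clock: 3.72
position: [0.5689, 0.051, 0.1524]
ee_rot: [-0.002, 0.787, 0.616, -0.002]
contact_force: [0.1, 0.1, -0.1]
width: 0.074
gripper_force: 0.0
```

```bash
python3 -c "
from h import *
where()
a=get_image('top');b=get_image('scene')
save(a,'t2.png',(205,145,295,235),4.4);save(b,'s2.png',(250,170,350,260),4.4)
A=cv2.imread('pics/t2.png');B=cv2.imread('pics/s2.png')
cv2.imwrite('pics/c2.png',np.hstack([A,B[:396]])) if A.shape[0]==B.shape[0] else print(A.shape,B.shape)"
```

```text
t 3.7167 ex,ey,z mm [ -9.2   1.6 152.4] yaw -13.89 F [ 0.1  0.1 -0.1] w 0.07395464591067326 0.0
```

View pics/c2.png

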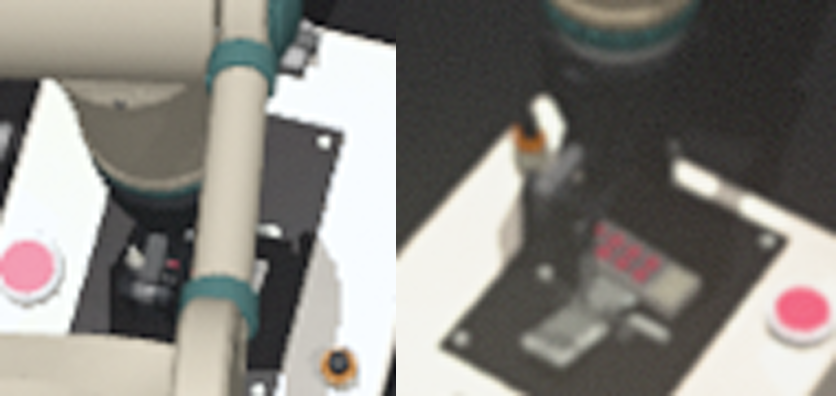

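```bash
python3 -c "
from h import *
b=get_image('scene')
s=get_state();m=rot(s['ee_rot']);c=s['position']
f=cv2.resize(b['frame'][130:280,230:370,::-1],None,fx=4,fy=4,interpolation=cv2.INTER_CUBIC)
f=cv2.convertScaleAbs(f,alpha=1.6,beta=20)
for k,col in((.037,(0,255,0)),(-.037,(0,0,255))):
  for h in(.004,.017):
    for w in(-.011,.011):
      u=(proj(b,c+m@[w,k,h])-[230,130]+.5)*4
      cv2.circle(f,tuple(int(v) for v in u),4,col,1)
cv2.imwrite('pics/s3.png',f)"
```

```text
(no output)
```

View pics/s3.png

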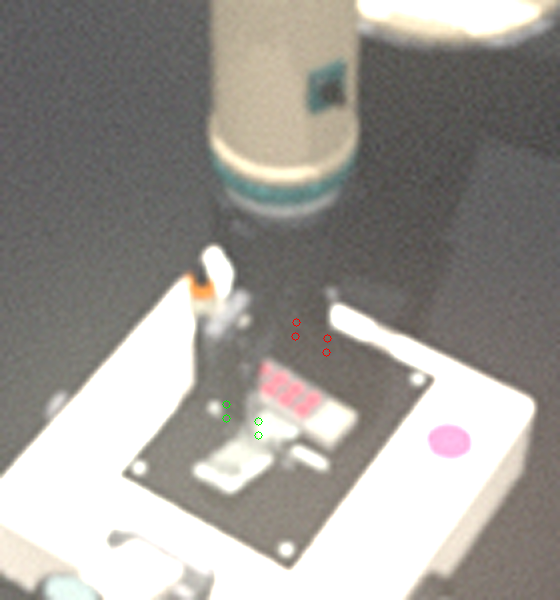

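Emit:
apply_moves(
  deltas=[74,-1.5,1.5,12,0,74,-1.5,1.5,24,0,74,-1.5,1.5,27,0,74,-1.5,1.5,30,0,74,-1.5,1.5,30,0],
)

```text
clock: 4.28
position: [0.5727, 0.0478, 0.1242]
ee_rot: [0.0, 0.788, 0.616, 0.001]
contact_force: [-1.2, 0.5, -0.7]
width: 0.0743
gripper_force: 0.0
```

Emit:
apply_moves(
  deltas=[74,0,0,2,0,74,0,0,4,0,74,0,0,6,0,74,0,0,6,0],
)

```text
clock: 4.62
position: [0.572, 0.0477, 0.1171]
ee_rot: [-0.0, 0.788, 0.616, -0.0]
contact_force: [-0.4, 0.1, 0.3]
width: 0.0742
gripper_force: 0.0
```

```bash
python3 -c "
from h import *
where()"
```

```text
t 4.6167 ex,ey,z mm [ -5.4  -0.8 117.1] yaw -14.0 F [-0.4  0.1  0.3] w 0.07417090294409409 0.0
```

Emit:
apply_moves(
  deltas=[74,0.5,-3,0,0,74,0.5,-3,0,0,74,0.5,-3,2,0,74,0.5,-3,4,0,74,0.5,-3,4,0],
)

```text
clock: 5.03
position: [0.5697, 0.0489, 0.1133]
ee_rot: [0.0, 0.788, 0.616, 0.0]
contact_force: [0.3, 0.7, 1.2]
width: 0.0739
gripper_force: 0.8
```

Emit:
apply_moves(
  deltas=[74,0,0,2,0,74,0,0,4,0,74,0,0,4,0],
)

```text
clock: 5.28
position: [0.57, 0.0488, 0.1094]
ee_rot: [0.001, 0.788, 0.616, 0.001]
contact_force: [1.6, -0.5, 4.0]
width: 0.0736
gripper_force: 1.4
```

```bash
python3 -c "
from h import *
where()"
```

```text
t 5.2833 ex,ey,z mm [ -7.5  -0.2 109.4] yaw -14.0 F [ 1.6 -0.5  4. ] w 0.07359004276810496 1.4440217788796872
```

Emit:
apply_moves(
  deltas=[74,0,0,2,0,74,0,0,4,0,74,0,0,6,0,74,0,0,6,0],
)

```text
clock: 5.62
position: [0.5698, 0.0489, 0.1044]
ee_rot: [0.0, 0.788, 0.616, 0.001]
contact_force: [-0.8, -0.2, 8.7]
width: 0.0743
gripper_force: 4.2
```

Emit:
apply_moves(
  deltas=[74,0,0,1.5,0,74,0,0,3,0,74,0,0,3,0],
)

```text
clock: 5.87
position: [0.5699, 0.0489, 0.1039]
ee_rot: [0.001, 0.788, 0.616, 0.001]
contact_force: [-5.3, 0.3, 22.5]
width: 0.0742
gripper_force: 11.4
```

```bash
python3 -c "
from h import *
where()"
```

```text
t 5.8667 ex,ey,z mm [ -7.7  -0.2 103.9] yaw -13.99 F [-5.3  0.3 22.5] w 0.07419839884814569 11.437942078337073
```

Hard resistance at TCP z = 0.104. I'll look to see whether that is the plate's stop or the chamber's top.

```bash
python3 -c "
from h import *
b=get_image('scene')
f=cv2.resize(b['frame'][190:270,265:345,::-1],None,fx=7,fy=7,interpolation=cv2.INTER_CUBIC)
f=cv2.convertScaleAbs(f,alpha=1.7,beta=20)
cv2.imwrite('pics/s4.png',f);where()
for q in('slide_front','slide','clip_tab','clip_nose'):
  print(q,[(np.round((np.array(d['point'])-[265,190]+.5)*7),round(d['score'],2)) for d in place_of(q,b)[:3]])
def pr(x,y,z): return np.round((proj(b,[*(F+x*EX+y*EY),.092+z])-[265,190]+.5)*7)
print('tab down',pr(.043,0,.0045),'tab up',pr(.042,0,.018),'plate end down',pr(.062,.013,.0045),pr(.062,-.013,.0045),'plate end up',pr(.059,.013,.026),pr(.059,-.013,.026))
print('front tip inner L/R if at .097',pr(-.0447,.011,.005),pr(-.0447,-.011,.005))
"
```

```text
t 5.9167 ex,ey,z mm [ -7.6  -0.2 103.9] yaw -13.99 F [-7.6  0.1 23.4] w 0.07426380015417494 11.670460975728929
slide_front [(array([708., 869.]), 0.74), (array([260., 300.]), 0.48), (array([-621., -134.]), 0.34)]
slide [(array([923., 591.]), 0.85), (array([749., 908.]), 0.71), (array([289., 276.]), 0.56)]
clip_tab [(array([155., 428.]), 0.47)]
clip_nose [(array([232., 332.]), 0.49)]
tab down [156. 423.] tab up [157. 398.] plate end down [156. 480.] [ 92. 444.] plate end up [161. 437.] [ 96. 401.]
front tip inner L/R if at .097 [323. 266.] [270. 238.]
```

View pics/s4.png

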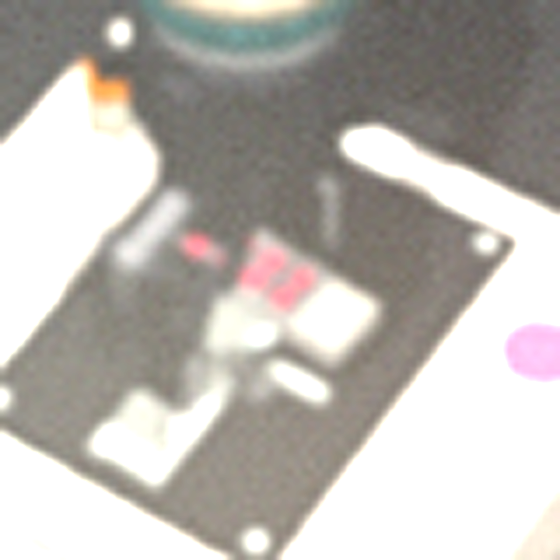

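The plate is fully down: its end corners at (155,487) and (90,440) match the "down" projection. The chamber is still in place. I'll ease the press a little, then push.

Emit:
apply_moves(
  deltas=[74,0,0,-1,0,74,0,2,-1,0,74,0,4,-1,0,74,0,6,-1,0,74,0,8,-1,0,74,0,10,-1,0,74,0,10,-1,0],
)

```text
clock: 6.7
position: [0.5706, 0.0487, 0.1044]
ee_rot: [-0.006, 0.788, 0.616, -0.005]
contact_force: [-22.7, 5.9, 35.4]
width: 0.0741
gripper_force: 17.4
```

```bash
python3 -c "
from h import *
where()"
```

```text
t 6.7 ex,ey,z mm [ -7.   -0.2 104.4] yaw -14.01 F [-22.7   5.9  35.4] w 0.0740697514233619 17.362733194604516
```

The press is too heavy, so friction holds the finger on the plate. I'll back off the y command and lighten the press.

Emit:
apply_moves(
  deltas=[74,0,-5,0,0,74,0,-10,-1,0,74,0,-10,-1,0,74,0,-10,-1,0],
)

```text
clock: 7.03
position: [0.5693, 0.0491, 0.1042]
ee_rot: [0.001, 0.788, 0.616, 0.001]
contact_force: [-4.5, 0.6, 13.8]
width: 0.0739
gripper_force: 7.2
```

```bash
python3 -c "
from h import *
where()"
```

```text
t 7.0333 ex,ey,z mm [-8.300e+00 -1.000e-01  1.042e+02] yaw -13.98 F [-4.5  0.6 13.8] w 0.07385293020204278 7.215301233809441
```

Emit:
apply_moves(
  deltas=[74,0,0,-0.7,0,74,0,2,-0.8,0,74,0,4,-0.9,0,74,0,5,-1,0,74,0,5,-1,0],
)

```text
clock: 7.45
position: [0.5696, 0.049, 0.1045]
ee_rot: [-0.004, 0.788, 0.616, -0.003]
contact_force: [-11.4, 3.3, 18.7]
width: 0.0745
gripper_force: 9.4
```

```bash
python3 -c "
from h import *
where()"
```

```text
t 7.45 ex,ey,z mm [ -8.   -0.2 104.5] yaw -14.01 F [-11.4   3.3  18.7] w 0.07448922529787291 9.368372729513794
```

Emit:
apply_moves(
  deltas=[74,0,-4,-2,0,74,0,-5,-3,0,74,0,-5,-3.3,0,74,0,-5,-3.3,0],
)

```text
clock: 7.78
position: [0.5693, 0.0491, 0.1067]
ee_rot: [-0.0, 0.788, 0.616, 0.0]
contact_force: [0.6, 1.2, 4.3]
width: 0.074
gripper_force: 2.2
```

```bash
python3 -c "
from h import *
where()"
```

```text
t 7.7833 ex,ey,z mm [ -8.3  -0.2 106.7] yaw -14.0 F [0.6 1.2 4.3] w 0.07403679463676072 2.2118031629361212
```

Emit:
apply_moves(
  deltas=[74,0,1,0,0,74,0,2,0,0,74,0,3,0,0,74,0,4,0,0,74,0,4,0,0],
)

```text
clock: 8.2
position: [0.5711, 0.0483, 0.1057]
ee_rot: [-0.002, 0.788, 0.616, -0.002]
contact_force: [-3.6, 1.3, 5.2]
width: 0.074
gripper_force: 2.6
```

```bash
python3 -c "
from h import *
where()"
```

```text
t 8.2 ex,ey,z mm [ -6.4  -0.5 105.7] yaw -14.01 F [-3.6  1.3  5.2] w 0.07403982627280764 2.6114504446741194
```

Emit:
apply_moves(
  deltas=[74,0,1,-0.3,0,74,0,2,-0.6,0,74,0,3,-0.8,0,74,0,4,-1,0,74,0,4,-1,0],
)

```text
clock: 8.62
position: [0.577, 0.0468, 0.1073]
ee_rot: [-0.0, 0.788, 0.616, -0.0]
contact_force: [-3.1, -0.1, 3.2]
width: 0.0739
gripper_force: 2.0
```

```bash
python3 -c "
from h import *
where()"
```

```text
t 8.6167 ex,ey,z mm [ -0.3  -0.5 107.3] yaw -14.0 F [-3.1 -0.1  3.2] w 0.07387981765594588 1.9513723749150813
```

Emit:
apply_moves(
  deltas=[74,0,1.5,0.5,0,74,0,3,1,0,74,0,4.5,1,0,74,0,6,1,0,74,0,6,1,0],
)

```text
clock: 9.03
position: [0.5837, 0.0454, 0.1066]
ee_rot: [0.0, 0.788, 0.616, 0.0]
contact_force: [-1.8, 0.1, 3.0]
width: 0.0739
gripper_force: 1.5
```

```bash
python3 -c "
from h import *
where()
b=get_image('scene')
f=cv2.resize(b['frame'][190:270,265:345,::-1],None,fx=7,fy=7,interpolation=cv2.INTER_CUBIC)
f=cv2.convertScaleAbs(f,alpha=1.5,beta=10)
cv2.imwrite('pics/s5.png',f)
def pr(x,y,z): return np.round((proj(b,[*(F+x*EX+y*EY),.092+z])-[265,190]+.5)*7)
print(pr(0,.0373,.01),pr(-.026,.0373,.01),pr(0,-.0387,.01),pr(-.026,-.0387,.01))"
```

```text
t 9.0333 ex,ey,z mm [  6.5  -0.3 106.6] yaw -14.0 F [-1.8  0.1  3. ] w 0.07385883954923782 1.5352367208106443
[319. 378.] [359. 326.] [133. 279.] [175. 230.]
```

View pics/s5.png

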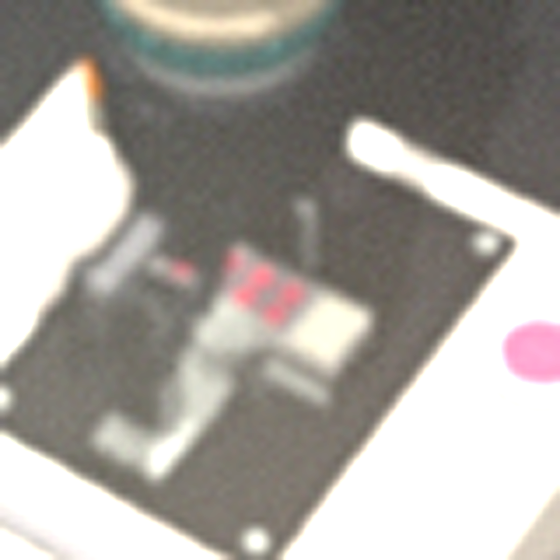

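The chamber is under the lifted nose, its label corner at (372,318) against (359,326) when home, so about 4.5 mm is left. I'll continue.

Emit:
apply_moves(
  deltas=[74,0,1,0.2,0,74,0,2,0.4,0,74,0,3,0.5,0,74,0,4,0.5,0,74,0,5,0.5,0,74,0,5,0.5,0,74,0,5,0.5,0],
)

```text
clock: 9.67
position: [0.5883, 0.0442, 0.1062]
ee_rot: [0.0, 0.788, 0.616, 0.0]
contact_force: [-1.1, 1.4, 1.9]
width: 0.0739
gripper_force: 1.4
```

```bash
python3 -c "
from h import *
where()"
```

```text
t 9.6667 ex,ey,z mm [ 11.3  -0.3 106.2] yaw -14.0 F [-1.1  1.4  1.9] w 0.07392909010757456 1.3889326711068861
```

Emit:
apply_moves(
  deltas=[74,0,1,0.2,0,74,0,2,0.2,0,74,0,2,0.2,0,74,0,2,0.2,0],
)

```text
clock: 10.0
position: [0.5896, 0.0438, 0.1059]
ee_rot: [-0.0, 0.788, 0.616, -0.0]
contact_force: [-3.1, -0.2, 3.8]
width: 0.0743
gripper_force: 2.2
```

```bash
python3 -c "
from h import *
where()"
```

```text
t 10.0 ex,ey,z mm [ 12.6  -0.3 105.9] yaw -14.0 F [-3.1 -0.2  3.8] w 0.07429125507465578 2.238202848820947
```

Contact force is starting to rise. I'll push a bit more to seat it square.

Emit:
apply_moves(
  deltas=[74,0,1,0,0,74,0,2,0,0,74,0,3,0,0,74,0,3,0,0,74,0,3,0,0],
)

```text
clock: 10.42
position: [0.5897, 0.0438, 0.1056]
ee_rot: [-0.002, 0.788, 0.616, -0.002]
contact_force: [-8.2, 1.9, 6.4]
width: 0.0741
gripper_force: 4.6
```

```bash
python3 -c "
from h import *
where()
b=get_image('scene')
f=cv2.resize(b['frame'][190:270,265:345,::-1],None,fx=7,fy=7,interpolation=cv2.INTER_CUBIC)
f=cv2.convertScaleAbs(f,alpha=1.4,beta=5)
cv2.imwrite('pics/s6.png',f)"
```

```text
t 10.4167 ex,ey,z mm [ 12.8  -0.3 105.6] yaw -14.01 F [-8.2  1.9  6.4] w 0.07414500379728708 4.586363994885687
```

View pics/s6.png

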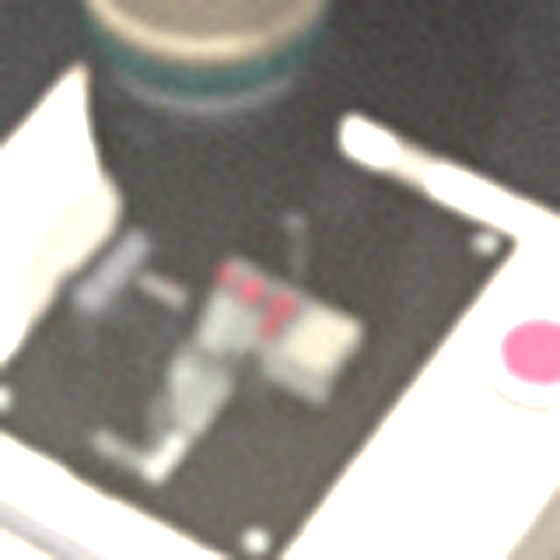

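The chamber stops hard, with its label end flush along the bar: corner at about (360,328), as predicted for home. I'll give one firmer push to square it, then draw the pusher back about 2 mm with the plate still held.

Emit:
apply_moves(
  deltas=[74,0,1.5,0,0,74,0,3,0,0,74,0,3,0,0,74,0,3,0,0],
)

```text
clock: 10.8
position: [0.5898, 0.0438, 0.1053]
ee_rot: [-0.005, 0.788, 0.616, -0.004]
contact_force: [-12.8, 3.0, 8.5]
width: 0.074
gripper_force: 7.1
```

Emit:
apply_moves(
  deltas=[74,0,-3,0,0,74,0,-6,0,0,74,0,-8,0,0,74,0,-8.5,0,0,74,0,-8.5,0,0],
)

```text
clock: 11.22
position: [0.5892, 0.0441, 0.1065]
ee_rot: [0.001, 0.788, 0.616, 0.002]
contact_force: [1.6, -0.9, 1.0]
width: 0.0739
gripper_force: 1.2
```

```bash
python3 -c "
from h import *
where()"
```

```text
t 11.2167 ex,ey,z mm [ 12.2  -0.2 106.5] yaw -14.0 F [ 1.6 -0.9  1. ] w 0.07386543630057331 1.1678003586712293
```

Emit:
apply_moves(
  deltas=[74,0,-1.5,0,0,74,0,-1.5,0,0,74,0,-1.5,-2,0,74,0,-1.5,-5,0,74,0,-1.5,-9,0,74,0,-1.5,-15,0,74,0,-1.5,-30,0,74,0,-1.5,-60,0,74,0,-1.5,-100,0,74,0,-1.5,-130,0,74,0,-1.5,-130,0],
)

```text
clock: 12.13
position: [0.5887, 0.0448, 0.243]
ee_rot: [0.004, 0.788, 0.616, 0.004]
contact_force: [0.3, -0.8, 0.7]
width: 0.074
gripper_force: 0.0
```

Emit:
apply_moves(
  deltas=[74,40,-40,0,0,74,80,-80,0,0,74,110,-110,0,0,74,140,-140,0,0,74,170,-170,0,0,74,200,-170,0,0,74,200,-170,0,0,74,200,-170,0,0,74,200,-170,0,0],
)

```text
clock: 12.88
position: [0.4681, 0.2803, 0.2354]
ee_rot: [0.0, 0.787, 0.617, -0.001]
contact_force: [0.6, -0.4, -0.6]
width: 0.0741
gripper_force: 0.0
```

```bash
python3 -c "
from h import *
where()
a=get_image('top');b=get_image('scene')
fa=cv2.resize(a['frame'][155:225,215:285,::-1],None,fx=5.6,fy=5.6,interpolation=cv2.INTER_CUBIC)
fb=cv2.resize(b['frame'][195:265,265:335,::-1],None,fx=5.6,fy=5.6,interpolation=cv2.INTER_CUBIC)
cv2.imwrite('pics/f.png',np.hstack([fa,fb]))
for p,o in((a,(215,155)),(b,(265,195))):
  print([np.round((proj(p,[*(F+x*EX+y*EY),.102])-o+.5)*5.6).tolist() for x,y in((0,.0373),(-.026,.0373),(0,-.0387),(-.026,-.0387))])"
```

```text
t 12.8833 ex,ey,z mm [-162.6  199.6  235.4] yaw -13.85 F [ 0.6 -0.4 -0.6] w 0.07414266629402576 0.0
[[130.0, 201.0], [114.0, 256.0], [294.0, 243.0], [278.0, 298.0]]
[[255.0, 274.0], [287.0, 233.0], [106.0, 195.0], [140.0, 156.0]]
```

View pics/f.png

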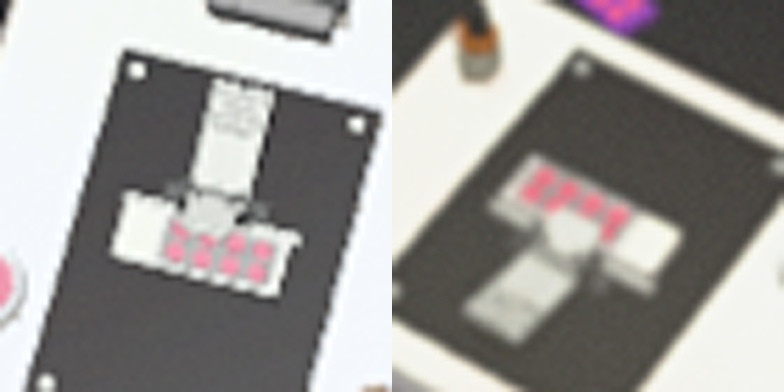

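The chamber is square against both bars, its back corners at (113,257) and (278,297) matching the home prediction. The nose rests on it and the hand is clear.

```bash
python3 -c "
from rig import *
print(sign_off())"
```

```text
the job is handed in; nothing more can be done
None
```

The slide chamber is home and square against the straight edge with the clip's nose resting on it, the hand is clear, and the job was handed in at about 13 s; the hand-in gave no verdict.

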